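Set and lock the second leg of a light bar

TASK

The light bar of this stand goes level across two telescopic legs; one leg is already set and locked, the other is still down with its cam lever open. Take the low leg by the grip of its open lever, raise its tube to the same height as the locked leg's, and with the tube held at that height swing the lever fully shut, without letting the tube drop. Finish still holding the lever's grip, and leave the locked leg and the other things alone.

Things in the scene. Friction and masses are not known exactly. Their poses are not given: they have to be found in the camera images.
- leg_a: the leg that is down, left or right of its twin. Dark steel foot 110 mm across, bright 22 mm upright post with black rings every 10 mm, and over it a sliding aluminium tube (29 mm thick, 120 mm long, black clamp round its lower end, steel U cradle on top). Origin under the foot's middle, on the tube's axis
- leg_a_tube (a joint): height setting (m) of the leg that is down: 0 = tube fully down, 0.07 = fully up. Tube and lever weigh about 0.45 kg together and slide freely while the lever is open: let go, they drop to the bottom
- leg_a_lever (a joint): cam lever on that leg's clamp (rad): 0 = shut against its stop, tube clamped; 1.3 to 1.65 = open, as at the start, tube free (range 0 to 1.75). Turns about an upright pin on the clamp; shuts clockwise seen from above. The cam bites over the last 0.8 rad, dead centre at 0.1; takes about 1 N at the grip at first, up to 6 N at the end. It rides up and down with the tube and stays at the angle where it is left
- leg_a_grip (a point): middle of the upright round rubber grip at the end of that lever: 16 mm diameter, 48 mm tall (24 mm above and below this point), free all round; the lever's steel arm comes up to it from below. It is 90 mm from the pin, and turns about it in a level circle. Its y axis points from the pin to the grip, z up
- leg_a_hinge (a point): point on the axis of that lever's upright pin, at the height of the grip's middle (it rides with the tube). Same axes as the grip: y points to the grip
- leg_a_cradle (a point): floor of the cradle on top of that leg's tube, on the tube's axis, z up; the cradle's two cheeks rise 25 mm above it. The lever's pin is 28 mm from this axis. With the tube fully down it is 156 mm above the table, and it lies 25 mm above the grip's middle at every setting
- leg_b_tube (a joint): height setting (m) of the twin leg, which is already set, same scale as leg_a_tube (0.025 to 0.06 at the start). Equal values mean cradles at equal height. Identical leg, lever shut
- leg_b_lever (a joint): cam lever of the twin leg (rad), shut at 0 at the start
- leg_b_cradle (a point): floor of the cradle on top of the twin leg, on the tube's axis, z up
- light_bar: aluminium light bar, 416 mm long, 28 mm wide and 21 mm high, lying on the table along its own y; origin under its middle; to be laid in the cradles later, not now
- torch: black pocket torch, 113 mm long along its own y, 26 mm thick, lying on the table; origin on its underside
- tape_roll: roll of brown tape, 96 mm across, 48 mm high, lying flat; origin under its middle

How it is judged (in metres and radians):
On the way, in this order (a step that is already met when the one before it is completed fails the run):
1. the low leg is raised level with the locked leg, its lever still open and held in the fingers (z of leg_a_cradle in the frame of leg_b_cradle between -0.006 and 0.006 m and value of joint leg_a_lever above 1 rad and contact force between the fingers and leg_a_lever above 2 N), for 0.2 s.
2. the lever is shut with the tube held at that height (z of leg_a_cradle in the frame of leg_b_cradle between -0.006 and 0.006 m and value of joint leg_a_lever below 0.1 rad and contact force between the fingers and leg_a_lever above 2 N), for 0.2 s.
At the end, for the whole second after the job is handed in: the low leg's cradle is within 6 mm of the height of the locked leg's, its cam lever is within 0.1 rad of its shut stop, the fingers still hold the lever (over 2 N), the tube is at rest, and the locked leg is as it was (within 4 mm, lever shut) (all of step 2 and velocity of joint leg_a_tube between -0.01 and 0.01 m/s and value of joint leg_b_lever below 0.1 rad and distance of leg_b_cradle from where it was at the start of the episode below 0.004 m); the arm keeps its last pose, push and grip.
It fails at once if the low leg's tube drops (falls faster than 0.3 m/s) (velocity of joint leg_a_tube below -0.3 m/s).
It fails at once if the lever is shut with the tube more than 12 mm from the height of the other leg (value of joint leg_a_lever below 0.3 rad and (z of leg_a_cradle in the frame of leg_b_cradle below -0.012 m or z of leg_a_cradle in the frame of leg_b_cradle above 0.012 m)).
It fails at once if the locked leg is disturbed (distance of leg_b_cradle from where it was at the start of the episode above 0.006 m or value of joint leg_b_lever above 0.2 rad).
It fails at once if the light bar, torch or tape roll is moved by more than 20 mm (distance of any of light_bar, torch, tape_roll from where it was at the start of the episode above 0.02 m).
It also fails if it takes over 35 s, if anything falls off the work surface, if the arm or the gripper's body presses on something with over 40 N, if the wrist force passes 120 N, or if a joint passes its speed limit or range.

ROBOT

A 6-joint arm with a two-finger parallel gripper is mounted at the origin on a cart in front of the work surface, level with it; the furniture and walls round the work are solid. World frame = base frame: x ahead of the robot, y to its left, z up, the work surface at z = 0. Lengths are in mm, angles in rad, forces in N, time in s.
With the tool pointing down it reaches from about 400 to 925 mm from the base axis. Payload 12.5 kg.
Tool frame: the origin (TCP) lies on the mounting face of the last link; the fingertips stand 190 mm ahead of it and the grasp point (between the pads) lies 171 mm ahead of it; x points along the fingers, y is the direction in which the jaws open and shut, and the axes are right-handed (so a half turn about x gives the same grasp; the last joint's range is limited). The gripper opens to 95 mm and grips with 3 to 60 N. Pads are 20 mm wide; open, the fingers measure 119 mm over their backs; the gripper's body (75 mm by 180 mm) begins 59 mm behind the grasp point.
Start: joints at [1.076, 0.491, 1.559, -0, 1.092, -0.106], TCP at [236.901, 578.362, 404.761] pointing down, gripper open.
Joint ranges: [-3.1, 3.1], [-0.84, 2.19], [0.05, 2.79], [-1.13, 4.28], [0.06, 2.93], [-2.69, 2.69]. Speed limits (rad/s): [2.22, 2.22, 2.79, 3.14, 3.14, 3.14].

INTERFACE

Orientations are given as [roll, pitch, yaw] about the fixed x, y, z axes, in that order (R = Rz(yaw) Ry(pitch) Rx(roll)).
In Python, from cell import env, eyes gives the robot as it stands. The module is installed in compiled form; this text tells all that it offers.
- The arm moves only by the tool jog_arm, never from a script. Its argument "deltas" is one flat list of numbers, 7 for each row, row after row: the shift along the tool's x, y, z in mm, then the turn, a rotation vector about the tool's x, y, z in rad, then the opening, from 0 (shut) to 1 (fully open). A call has 1 to 10 rows; each row shifts and turns the pose as measured when the row begins, along the tool's axes as they then stand; what a row does not reach is not made up. A row lasts 1/8 s, in which the tool goes at most 62.5 mm and 10.7 degrees, less where a joint would pass 70% of its speed; a pose out of reach is approached as far as the arm can. A call is refused whole if a number of a shift passes 62.5 or a number of a turn 0.188, either way. A call with a gripper value outside its range is refused whole. The fingers move at their own pace and stop on an object; the grip force is fixed at half the most. Time passes only in rows, so rows that do not move let the fingers close. It gives the time, the measured TCP pose, the force and the opening at its end, in the units of the state.
- env.state(): the state, without advancing time (a new reading comes with each control period).
- eyes.read_camera(name): name is "scene" or "top"; returns a dict with "image" (480x640x3 uint8, red, green, blue), "fovy" (degrees; the focal length in pixels is half the picture's height over the tangent of half this angle, whatever the lens; pixels are square), "cx", "cy" (the principal point, pixels), "world_from_camera" (4x4, takes a point from camera to world coordinates). Camera axes: x right, y up, looking along -z (the intrinsics and any distortion apply to the point x, -y, -z); pixel columns grow to the right and rows downward; lengths in mm; the calibration is good to about 2 mm. A picture is of the moment at which its call begins. There is no depth.
- env.job_done(): hands the job in, once; it reports no verdict.
The state is a dict: "t": time; "joints": joint angles; "qvel": joint speeds; "tau": joint torques, N m; "eef_pos": TCP position; "tcp_rot": TCP orientation; "ft_force": force on the tool from outside, world axes, zero at the start; "moment": the same for the moment, N m; "opening": opening from 0.0 (shut) to 1.0 (fully open).
Only numpy, scipy, OpenCV 4.12 (cv2) and the standard library are available. Lean on these libraries where they do the work, as an engineer would, in place of code of your own. Each camera call takes 0.05 s, during which the arm holds its last target.

## Working session

There is one attempt and no reset: what is moved stays moved. The work goes in short steps, Python scripts to look and compute and a tool call to move; the robot and the scene stay as the last step left them, time stands still between calls to the robot, and variables do not carry over. Pictures are saved under pics/ and viewed, and the job is handed in when it is done.

Besides the shell and the picture viewer there is one more tool, called after "Emit:" as name(argument=value, ...), one argument or row to a line, values as JSON. jog_arm: Moves the arm, as the interface text tells. Its arguments: {"type":"object","properties":{"deltas":{"type":"array","items":{"type":"number"}}},"required":["deltas"]}

```bash
mkdir -p pics; python3 - <<'E'
from cell import env, eyes
import cv2,numpy as np
for n in("scene","top"):
    c=eyes.read_camera(n); cv2.imwrite(f"pics/{n}0.png",c["image"][:,:,::-1])
    print(n,{k:v for k,v in c.items() if k!="image"})
print(env.state())
E
```

```text
scene {'fovy': 52.836389944152046, 'cx': 321.53584978154095, 'cy': 237.9030383423619, 'world_from_camera': array([[ 4.23370596e-01,  5.32686614e-01, -7.32804414e-01,
        -2.81990734e+02],
       [-9.05832006e-01,  2.35486410e-01, -3.52156964e-01,
        -4.26923609e+02],
       [-1.50238198e-02,  8.12890596e-01,  5.82222606e-01,
         7.77648021e+02],
       [ 0.00000000e+00,  0.00000000e+00,  0.00000000e+00,
         1.00000000e+00]])}
top {'fovy': 52.048894054555554, 'cx': 315.9973349595103, 'cy': 224.49588288980493, 'world_from_camera': array([[-1.95358145e-02,  9.93831949e-01, -1.09162309e-01,
         3.82068847e+02],
       [-9.99801360e-01, -1.89876462e-02,  6.05890884e-03,
        -1.10962778e+01],
       [ 3.94880187e-03,  1.09258991e-01,  9.94005473e-01,
         1.41971435e+03],
       [ 0.00000000e+00,  0.00000000e+00,  0.00000000e+00,
         1.00000000e+00]])}
{'t': 0.1, 'joints': array([ 1.07638496e+00,  4.91457323e-01,  1.55943295e+00, -1.44668583e-05,
        1.09167580e+00, -1.05584397e-01]), 'qvel': array([ 0.0004533 , -0.00158392,  0.00055242,  0.00043153, -0.00121026,
        0.00040288]), 'tau': array([ 3.36913305e-03, -6.13624620e+01, -2.58606541e+01,  6.93590823e-02,
        4.70309216e-02, -4.39604526e-05]), 'eef_pos': array([236.88792438, 578.31666014, 404.2308512 ]), 'tcp_rot': array([-1.66319976,  1.56982282, -2.05202006]), 'ft_force': array([ 0.45850311, -0.22865081, -0.05784517]), 'moment': array([-0.07947059, -0.01182885, -0.00890145]), 'opening': 1.0050508681040355}
```

View pics/scene0.png

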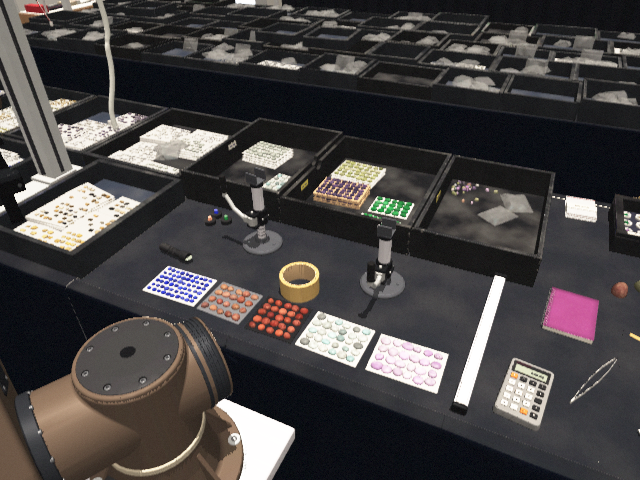

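View pics/top0.png

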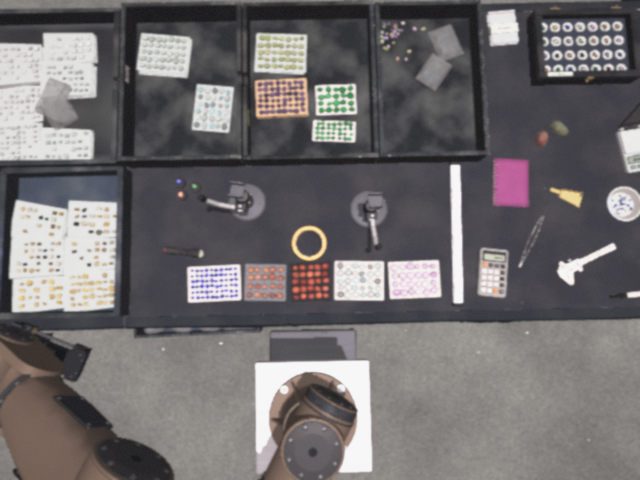

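```bash
python3 - <<'E'
import cv2,numpy as np
s=cv2.imread("pics/scene0.png");t=cv2.imread("pics/top0.png")
a=cv2.resize(s[160:310,210:420],(798,570),interpolation=cv2.INTER_CUBIC); cv2.imwrite("pics/sc.png",a)
b=cv2.resize(t[165:265,190:400],(798,380),interpolation=cv2.INTER_CUBIC);cv2.imwrite("pics/tc.png",b)
E
```

```text
(no output)
```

View pics/sc.png

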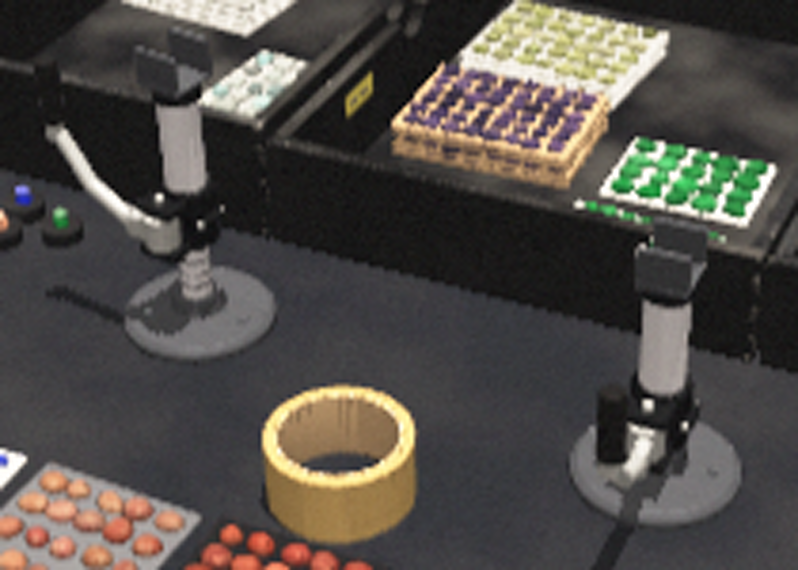

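View pics/tc.png

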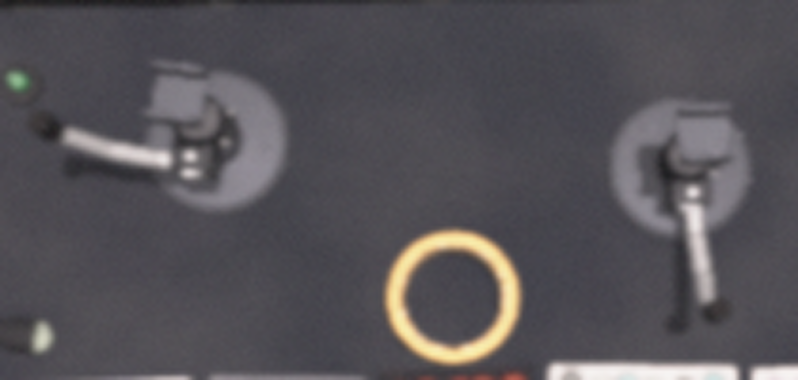

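```bash
cat > h.py <<'E'
import numpy as np,cv2
from cell import env,eyes
def ray(c,u,v):
    f=240/np.tan(np.radians(c["fovy"]/2)); M=c["world_from_camera"]
    d=M[:3,:3]@np.array([(u-c["cx"])/f,-(v-c["cy"])/f,-1]); return M[:3,3],d/np.linalg.norm(d)
def plane(c,u,v,z):
    o,d=ray(c,u,v); return o+d*(z-o[2])/d[2]
def tri(c1,p1,c2,p2):
    o1,d1=ray(c1,*p1);o2,d2=ray(c2,*p2)
    s=np.linalg.lstsq(np.c_[d1,-d2],o2-o1,rcond=None)[0]
    a=o1+s[0]*d1;b=o2+s[1]*d2; return (a+b)/2,np.linalg.norm(a-b)
def axisz(c,u,v,xy):
    # point on vertical line xy nearest to ray
    o,d=ray(c,u,v); o2=np.array([*xy,0.]);e=np.array([0,0,1.])
    s=np.linalg.lstsq(np.c_[d,-e],o2-o,rcond=None)[0]; return s[1],np.linalg.norm(o+s[0]*d-o2-s[1]*e)
def proj(c,p):
    f=240/np.tan(np.radians(c["fovy"]/2)); M=c["world_from_camera"]
    q=M[:3,:3].T@(np.asarray(p,float)-M[:3,3]); return c["cx"]+f*q[0]/-q[2], c["cy"]-f*q[1]/-q[2]
E
python3 - <<'E'
import cv2,numpy as np
s=cv2.imread("pics/scene0.png");t=cv2.imread("pics/top0.png")
def crop(im,x,y,w,h,k,n):
    a=cv2.resize(im[y:y+h,x:x+w],None,fx=k,fy=k,interpolation=cv2.INTER_CUBIC)
    a=np.clip(a.astype(float)*1.8,0,255).astype(np.uint8)
    for i in range(0,w,10): cv2.line(a,(i*k,0),(i*k,6 if i%50 else 14),(0,255,255),1); cv2.putText(a,str(x+i),(i*k,22),0,.3,(0,255,255),1)
    for i in range(0,h,10): cv2.line(a,(0,i*k),(6,i*k),(0,255,255),1); cv2.putText(a,str(y+i),(8,i*k+4),0,.3,(0,255,255),1)
    return a
A=crop(s,215,162,75,98,6,'');B=crop(s,352,212,65,98,6,'')
cv2.imwrite("pics/sc2.png",cv2.resize(np.hstack([A,B]),(798,int(588*798/840))))
cv2.imwrite("pics/sA.png",A);
A=crop(t,190,170,80,60,5,'');B=crop(t,340,180,60,80,5,'')
o=np.zeros((400,700,3),np.uint8);o[:300,:400]=A;o[:400,400:]=B
cv2.imwrite("pics/tc2.png",o)
E
```

```text
(no output)
```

View pics/sc2.png

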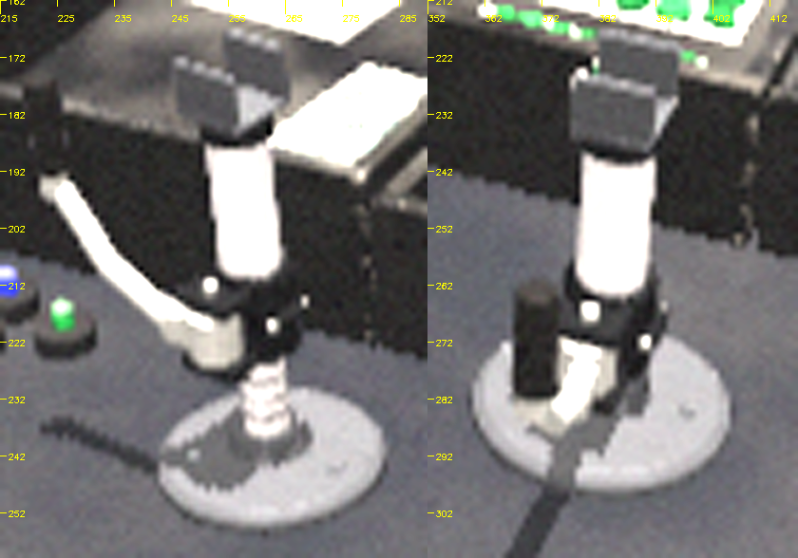

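View pics/tc2.png

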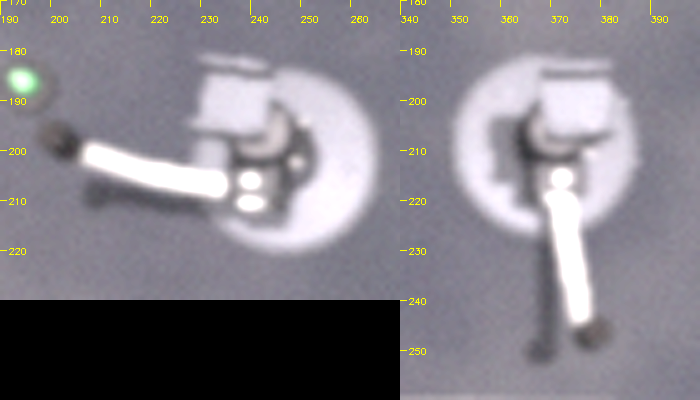

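```bash
python3 - <<'E'
from h import *
T=eyes.read_camera("top");S=eyes.read_camera("scene")
gt=cv2.cvtColor(T["image"],cv2.COLOR_RGB2GRAY);gs=cv2.cvtColor(S["image"],cv2.COLOR_RGB2GRAY)
print("top foot sample",gt[200,356],gt[200,345],gt[210,262], "scene",gs[290,400],gs[300,420])
print("grip top", gt[246,378],gt[246,372])
from scipy.optimize import least_squares
def edgefit(c,g,ctr,z,angs):
    # radial edge in plane at height z from approx centre
    p0=plane(c,*ctr,z)[:2]; pts=[]
    for a in angs:
        rs=np.arange(45,66,.5); P=[proj(c,[p0[0]+r*np.cos(a),p0[1]+r*np.sin(a),z]) for r in rs]
        v=cv2.remap(g,np.float32([[p[0] for p in P]]),np.float32([[p[1] for p in P]]),cv2.INTER_LINEAR)[0].astype(float)
        v=np.convolve(np.pad(v,2,'edge'),np.ones(5)/5,'valid')
        d=np.gradient(v);i=np.argmin(d)
        if d[i]<-1.0: pts.append([p0[0]+rs[i]*np.cos(a),p0[1]+rs[i]*np.sin(a)])
    pts=np.array(pts)
    r=least_squares(lambda q:np.hypot(pts[:,0]-q[0],pts[:,1]-q[1])-q[2],[*p0,55],loss='soft_l1',f_scale=1)
    return r.x,len(pts),np.median(abs(r.fun))
for n,ct,cs in(("A",(371,201),(382,284)),("B",(249,204),(262,242))):
    for z in (0,8):
        print(n,z,"top",*edgefit(T,gt,ct,z,np.linspace(0,2*np.pi,60)),"scene",*edgefit(S,gs,cs,z,np.linspace(0,2*np.pi,60)))
# tubes
for n,box in(("A",(374,236,396,266)),("B",(247,184,268,214))):
    x0,y0,x1,y1=box; m=(gs[y0:y1,x0:x1]>120).astype(np.uint8)
    k,l,st,ce=cv2.connectedComponentsWithStats(m); i=1+np.argmax(st[1:,4]); print(n,st[i],ce[i]+[x0,y0])
    ys,xs=np.where(l==i); p=np.c_[xs+x0,ys+y0].astype(np.float32);print(cv2.minAreaRect(p))
    for col in range(int(ce[i][0]+x0)-2,int(ce[i][0]+x0)+3): print(col,gs[y0-5:y1+5,col].tolist())
print(tri(S,(371,272),T,(377.5,246.5)))
E
```

```text
top foot sample 126 71 114 scene 109 74
grip top 59 75
A 0 top [ 589.06820444 -176.10418534   52.16803398] 30 1.4161617769331798 scene [ 586.82682093 -171.06329789   54.07910229] 57 0.8497240124803298
A 8 top [ 587.67402294 -174.95546945   51.79240295] 29 1.4764758423538282 scene [ 577.73020874 -173.75982279   53.45614748] 57 0.9304895458933942
B 0 top [608.2327443  180.8377976   53.85460201] 55 1.1405138377538862 scene [616.37360859 185.95931566  55.31517937] 60 0.9376583055620813
B 8 top [606.61701311 179.63338507  53.47251751] 55 0.9835504313710004 scene [607.23078086 179.53160731  54.73867394] 60 0.8262157830302748
A [  4   4  14  24 267] [384.49812734 251.17602996]
((384.4801025390625, 251.2987060546875), (12.172977447509766, 23.414688110351562), 3.814074993133545)
382 [50, 48, 47, 50, 49, 44, 29, 20, 20, 110, 147, 145, 149, 146, 150, 148, 146, 149, 146, 150, 147, 149, 150, 151, 149, 151, 154, 152, 154, 152, 154, 150, 104, 38, 41, 55, 51, 45, 36, 38]
383 [47, 49, 51, 48, 51, 53, 36, 18, 20, 90, 136, 150, 148, 149, 150, 152, 150, 150, 151, 153, 154, 151, 152, 154, 152, 153, 153, 
[... 1055 characters left out ...]
 107, 38, 31, 38, 36, 22, 17, 30, 49]
258 [119, 119, 118, 121, 100, 59, 25, 20, 35, 121, 154, 154, 154, 153, 156, 151, 157, 156, 155, 157, 158, 156, 156, 159, 157, 157, 161, 160, 158, 158, 159, 106, 40, 34, 33, 25, 19, 19, 22, 20]
259 [120, 117, 118, 121, 83, 32, 21, 18, 60, 129, 154, 153, 156, 155, 152, 156, 155, 154, 151, 154, 152, 156, 153, 154, 154, 158, 157, 156, 159, 155, 160, 121, 61, 30, 20, 17, 18, 17, 18, 17]
260 [119, 118, 123, 92, 48, 23, 19, 20, 111, 146, 148, 149, 149, 148, 150, 150, 154, 162, 164, 161, 164, 164, 161, 161, 162, 166, 165, 165, 165, 166, 164, 114, 45, 28, 18, 22, 20, 19, 20, 17]
(array([ 463.01548451, -180.62438076,  130.23158038]), np.float64(2.690820468860686))
```

```bash
python3 - <<'E'
from h import *
T=eyes.read_camera("top");S=eyes.read_camera("scene")
gs=cv2.cvtColor(S["image"],cv2.COLOR_RGB2GRAY).astype(float)
def edges(u,r0,r1,thr=90):
    v=cv2.remap(gs.astype(np.float32),np.full((1,(r1-r0)*4),u,np.float32),np.arange(r0,r1,.25,dtype=np.float32)[None],cv2.INTER_LINEAR)[0]
    i=np.where(v>thr)[0]; return r0+i[0]/4,r0+i[-1]/4
for n,xy,us,r0,r1 in(("A",(582,-174),(383,384,385,386),234,272),("B",(608,180),(257,258,259,260),189,217)):
    xy=np.array(xy,float);d=S["world_from_camera"][:2,3]-xy;f=xy+14.5*d/np.linalg.norm(d)
    for u in us:
        a,b=edges(u,r0 if n=="A" else 187,r1)
        print(n,u,a,b,[np.round(axisz(S,u,q,f),1) for q in(a,b)])
# cradle cheeks from two views: corners (estimated by eye) : near cheek top left/right, far cheek
def pr(n,s,t): print(n,*tri(S,s,T,t))
R=env.state();from scipy.spatial.transform import Rotation as Ro
print(Ro.from_euler('xyz',R["tcp_rot"]).as_matrix().round(3))
for z in (60,75,90): print("pinA",z,plane(T,372,215.5,z).round(1))
pr("gripB",(222,186),(201,198))
E
python3 - <<'E'
import cv2,numpy as np
s=cv2.imread("pics/scene0.png");t=cv2.imread("pics/top0.png")
def crop(im,x,y,w,h,k):
    a=cv2.resize(im[y:y+h,x:x+w],None,fx=k,fy=k,interpolation=cv2.INTER_CUBIC)
    a=np.clip(a.astype(float)*1.6,0,255).astype(np.uint8)
    for i in range(0,w,5): cv2.line(a,(i*k,0),(i*k,6),(0,255,255),1); cv2.putText(a,str(x+i),(i*k,18),0,.35,(0,255,255),1)
    for i in range(0,h,5): cv2.line(a,(0,i*k),(6,i*k),(0,255,255),1); cv2.putText(a,str(y+i),(8,i*k+4),0,.35,(0,255,255),1)
    return a
o=np.vstack([np.hstack([crop(s,242,165,30,22,12),crop(s,370,214,33,22,12)]),np.hstack([crop(t,226,177,30,22,12),crop(t,360,178,33,22,12)])])
cv2.imwrite("pics/cr.png",o)
E
```

```text
A 383 240.25 263.25 [array([141.5,   6.5]), array([76. ,  2.6])]
A 384 240.5 263.5 [array([141. ,   4.2]), array([75.5,  0.3])]
A 385 240.75 263.25 [array([140.5,   2. ]), array([76.5,  2. ])]
A 386 240.75 263.5 [array([140.7,   0.3]), array([76. ,  4.3])]
B 257 187.75 210.0 [array([182.1,   1.3]), array([117.4,   4.7])]
B 258 187.75 210.0 [array([181.8,   3.7]), array([117.1,   2.2])]
B 259 187.5 210.5 [array([182.3,   6.2]), array([115.3,   0.2])]
B 260 187.0 210.25 [array([183.5,   8.8]), array([115.8,   2.8])]
[[-0.     0.379  0.925]
 [-0.     0.925 -0.379]
 [-1.    -0.    -0.   ]]
pinA 60 [ 553.7 -176.1   60. ]
pinA 75 [ 551.8 -174.3   75. ]
pinA 90 [ 549.9 -172.4   90. ]
gripB [594.50181783 276.72617714 164.28102405] 0.2318159251438817
```

View pics/cr.png

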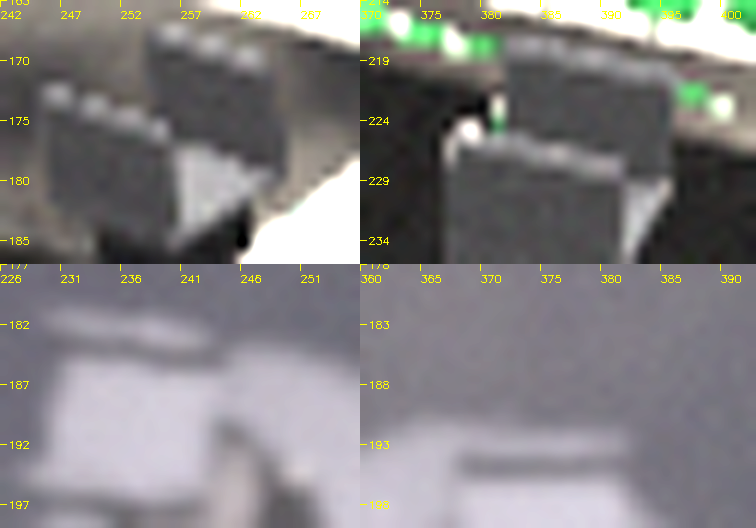

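```bash
python3 - <<'E'
from h import *
T=eyes.read_camera("top");S=eyes.read_camera("scene")
def pr(n,s,t): print(n,*tri(S,s,T,t))
pr("far cheek top A",(388.6,218.9),(374.8,192.7)); pr("far cheek top B",(259.2,168.8),(236.8,182.6))
pr("A farR",(395.2,220.3),(381.8,193)); pr("B farR",(263.7,170.2),(243,183.8))
for n,xyz in(("A",(582,-174,156)),("A0",(582,-174,0)),("B",(608,180,156+38)),("B0",(608,180,0))): print(n,proj(S,xyz),proj(T,xyz))
# grips from masks
for n,c,box in(("A s",S,(364,258,378,286)),("B s",S,(215,172,230,196)),("A t",T,(368,236,388,256)),("B t",T,(194,190,210,206))):
    g=cv2.cvtColor(c["image"],cv2.COLOR_RGB2GRAY);x0,y0,x1,y1=box
    print(n); print(g[y0:y1:1,x0:x1])
E
```

```text
far cheek top A [ 597.45124807 -171.20700028  179.55157192] 1.2594625015899228
far cheek top B [621.62869301 175.34996716 221.81959431] 0.14415086886964315
A farR [ 595.62587484 -187.98520227  181.53403712] 0.5095864025831279
B farR [618.03656246 160.01961826 222.8662333 ] 0.16929110404832473
A (np.float64(386.60271720436185), np.float64(231.45766970196297)) (np.float64(375.17485107640294), np.float64(200.0067065091717))
A0 (np.float64(382.5365844637826), np.float64(284.0945421924496)) (np.float64(368.5646391750159), np.float64(208.49714635832774))
B (np.float64(255.74468323214836), np.float64(180.7821397223733)) (np.float64(236.71256334799347), np.float64(190.06518195757312))
B0 (np.float64(262.44773517483), np.float64(243.44740517006363)) (np.float64(247.10664848483032), np.float64(201.95492819483658))
A s
[[ 58  57  58  58  59  58  58  58  61  60  60  62  52  30]
 [ 59  58  60  56  57  59  60  59  61  61  63  63  32  24]
 [ 58  56  56  55  60  62  57  58  57  58  63  55  18  22]
 [ 58  55  55  59  54  52  52  51  53  54  61  50  22  18]
 [ 56  58  56  51  50  51  50  50  48  47  5
[... 4971 characters left out ...]
  58  61  67  71  69  73  71]
 [ 74  76  74  66  62  62  60  57  52  51  52  58  64  72  71  72]
 [ 77  75  73  66  61  59  60  55  51  44  43  52  61  73  76  77]
 [ 77  77  70  67  62  58  58  53  45  38  40  45  70  96 106 105]
 [ 75  75  73  68  63  57  51  49  40  37  37  51  87 126 147 148]
 [ 75  74  74  70  68  61  55  44  38  36  40  59 100 144 168 173]
 [ 76  74  74  73  73  70  63  51  50  46  53  70 106 144 170 179]
 [ 73  75  73  74  74  73  70  67  65  64  66  80 107 132 150 159]
 [ 75  73  75  74  74  71  72  73  73  73  75  81  90 103 111 123]
 [ 77  75  75  73  73  72  74  75  74  73  76  76  78  77  81  89]
 [ 75  76  74  75  74  73  75  74  75  75  74  73  72  72  72  73]]
```

```bash
python3 - <<'E'
from h import *
T=eyes.read_camera("top");S=eyes.read_camera("scene")
print(tri(S,(371.2,271.8),T,(378,246.6)),tri(S,(221.8,182.8),T,(201,198)))
for z in(110,120):print(plane(T,240,206,z),plane(T,240,210,z))
E
```

```text
(array([ 462.5247289 , -181.49836054,  131.48391077]), np.float64(2.1077325666445033)) (array([592.64008442, 274.253681  , 175.17796416]), np.float64(0.16738000650526025))
[579.85269121 184.34367087 110.        ] [568.99106346 184.37252166 110.        ]
[578.34256158 182.85143747 120.        ] [567.5638651  182.88006798 120.        ]
```

Emit:
jog_arm(
  deltas=[-5,-36,37,0,0,0,1,-5,-36,37,0,0,0,1,-3,-36,37,0,0,0,1,-3,-36,37,0,0,0,1,-2,-36,37,0,0,0,1,-2,-36,37,0,0,0,1,0,-36,37,0,0,0,1,0,-36,37,0,0,0,1],
)

```text
t: 1.5
eef_pos: [404.9, 190.9, 425.6]
tcp_rot: [0.839, 1.567, 0.456]
ft_force: [-0.0, -0.9, 0.3]
opening: 0.999
```

Emit:
jog_arm(
  deltas=[0,-40,24,0,0,0,1,0,-40,24,0,0,0,1,0,-40,24,0,0,0,1,0,-40,24,0,0,0,1,0,-40,24,0,0,0,1,0,-40,24,0,0,0,1,0,-40,24,0,0,0,1,0,-40,24,0,0,0,1],
)

```text
t: 2.5
eef_pos: [463.8, -190.8, 427.1]
tcp_rot: [0.498, 1.562, 0.113]
ft_force: [0.5, -0.1, 0.4]
opening: 0.998
```

Emit:
jog_arm(
  deltas=[0,0,0,-0.155,0,0,1,0,0,0,-0.155,0,0,1,0,0,0,-0.155,0,0,1,0,0,0,0,0,0,1],
)

```text
t: 3.0
eef_pos: [463.8, -194.5, 426.9]
tcp_rot: [-0.021, 1.562, 0.067]
ft_force: [0.5, -0.6, -0.4]
opening: 0.999
```

```bash
cat > st.py <<'E'
from h import *
from scipy.spatial.transform import Rotation as Ro
s=env.state();R=Ro.from_euler('xyz',s["tcp_rot"]).as_matrix()
g=s["eef_pos"]+171*R[:,0]
print("t",s["t"],"tcp",s["eef_pos"].round(1),"grasp",g.round(1),"yaz",np.degrees(np.arctan2(R[1,1],R[0,1])).round(1),"tilt",R[:,0].round(3),"J",s["joints"].round(2),"F",s["ft_force"].round(1),"M",s["moment"].round(2),"op",round(s["opening"],3))
E
python3 - <<'E'
from st import *
print("to grip, tool axes",R.T@(np.array([462.5,-181.5,134])-g))
E
```

```text
t 3.0 tcp [ 463.8 -194.5  426.9] grasp [ 465.3 -194.4  255.9] yaz 95.0 tilt [ 0.009  0.001 -1.   ] J [-0.53  0.29  1.82  0.01  1.02 -2.19] F [ 0.5 -0.6 -0.4] M [0.03 0.03 0.01] op 0.999
to grip, tool axes [121.8541814   13.13888875  -2.67616135]
```

Emit:
jog_arm(
  deltas=[20,6,-1,0,0,0,1,20,7,-2,0,0,0,1,20,0,0,0,0,0,1,0,0,0,0,0,0,1],
)

```text
t: 3.5
eef_pos: [460.1, -181.2, 366.1]
tcp_rot: [-0.1, 1.56, -0.028]
ft_force: [-0.6, 0.0, 0.9]
opening: 1.001
```

```bash
python3 - <<'E'
from st import *
S=eyes.read_camera("scene");T=eyes.read_camera("top")
for c,b in((S,(320,180,100,120)),(T,(320,170,100,120))):
    pass
o=np.hstack([cv2.resize(S["image"][200:300,330:410],None,fx=5,fy=5,interpolation=2),cv2.resize(T["image"][170:270,340:420],None,fx=5,fy=5,interpolation=2)])[:,:,::-1]
cv2.imwrite("pics/pre.png",np.clip(o*1.5,0,255).astype(np.uint8))
print("to grip, tool axes",R.T@(np.array([462.5,-181.5,134])-g))
E
```

```text
t 3.5 tcp [ 460.1 -181.2  366.1] grasp [ 461.9 -181.3  195.1] yaz 94.2 tilt [ 0.01 -0.   -1.  ] J [-0.51  0.36  1.92  0.01  0.86 -2.16] F [-0.6  0.   0.9] M [ 0.05  0.03 -0.02] op 1.001
to grip, tool axes [ 6.10968684e+01 -2.23897296e-01 -5.75997847e-02]
```

View pics/pre.png

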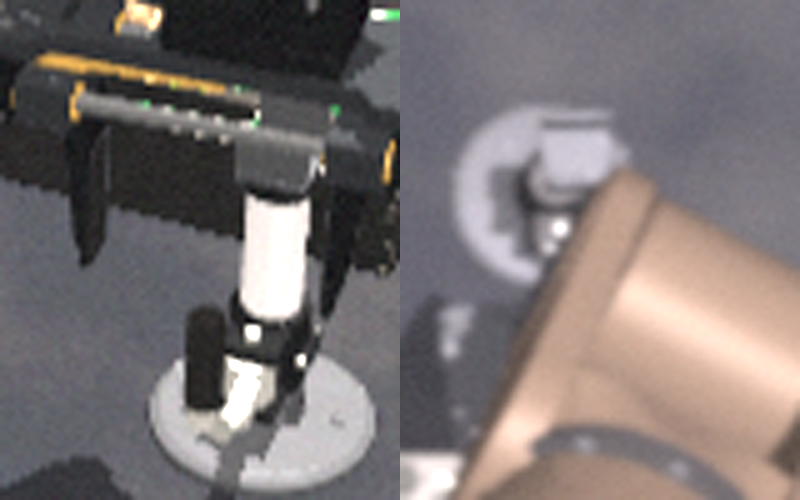

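The gripper straddles the black grip (about px 371,272 in the scene view), one finger on either side and clear of the tube; descending.

Emit:
jog_arm(
  deltas=[20,0,0,0,0,0,1,20,0,0,0,0,0,1,21,0,0,0,0,0,1,0,0,0,0,0,0,1],
)

```text
t: 4.1
eef_pos: [462.2, -182.1, 309.1]
tcp_rot: [-0.332, 1.551, -0.263]
ft_force: [-0.1, 1.6, -0.1]
opening: 1.002
```

Emit:
jog_arm(
  deltas=[0,0,0,0,0,0,0.4,0,0,0,0,0,0,0.2,0,0,0,0,0,0,0,0,0,0,0,0,0,0,0,0,0,0,0,0,0],
)

```text
t: 4.72
eef_pos: [462.6, -182.4, 312.4]
tcp_rot: [-0.381, 1.546, -0.312]
ft_force: [-1.0, 0.1, 0.1]
opening: 0.529
```

```bash
python3 - <<'E'
from st import *
S=eyes.read_camera("scene")
o=cv2.resize(S["image"][200:300,330:410],None,fx=6,fy=6,interpolation=2)[:,:,::-1]
cv2.imwrite("pics/gr.png",np.clip(o*1.5,0,255).astype(np.uint8))
E
```

```text
t 4.725 tcp [ 462.6 -182.4  312.4] grasp [ 466.6 -183.7  141.4] yaz 93.9 tilt [ 0.023 -0.007 -1.   ] J [-0.51  0.44  1.97  0.01  0.71 -2.15] F [-1.   0.1  0.1] M [ 0.05  0.02 -0.02] op 0.529
```

View pics/gr.png

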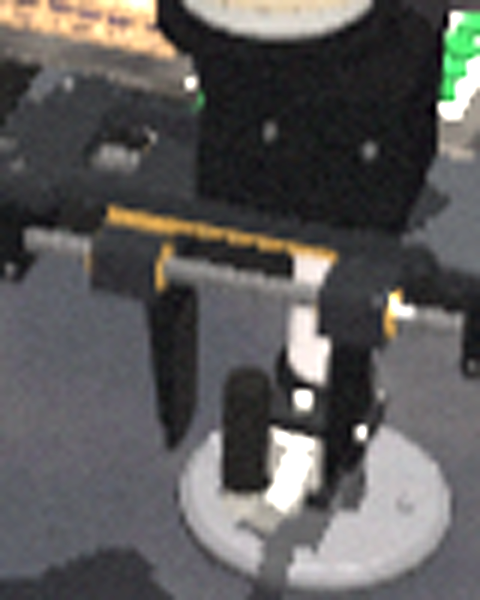

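```bash
cat >> st.py <<'E'
def need(P,az):
    a=np.radians(az);x=np.array([0,0,-1.]);y=np.array([np.cos(a),np.sin(a),0])
    Rt=np.c_[x,y,np.cross(x,y)]
    tcp=np.array(P)-171*x
    print("need shift",(R.T@(tcp-s["eef_pos"])).round(1),"turn",Ro.from_matrix(R.T@Rt).as_rotvec().round(3))
E
python3 - <<'E'
from st import *
need([462.5,-181.5,134.5],94)
E
```

```text
t 4.775 tcp [ 462.6 -182.4  312.4] grasp [ 466.6 -183.7  141.4] yaz 93.9 tilt [ 0.023 -0.007 -1.   ] J [-0.51  0.44  1.97  0.01  0.71 -2.15] F [-0.3 -0.1 -0.3] M [ 0.11  0.01 -0.04] op 0.489
need shift [ 6.8  0.9 -0.2] turn [-0.002  0.023  0.009]
```

Emit:
jog_arm(
  deltas=[4,0.5,0,0,0.013,0.005,0.4,4,0.5,0,0,0.013,0.005,0.3,0.7,0,0,0,0.0015,0,0,0.7,0,0,0,0.0015,0,0,0.7,0,0,0,0.0015,0,0,0.7,0,0,0,0.0015,0,0],
)

```text
t: 5.52
eef_pos: [462.9, -181.5, 301.9]
tcp_rot: [3.084, 1.561, -3.131]
ft_force: [-2.4, 1.1, 9.7]
opening: 0.161
```

```bash
python3 - <<'E'
from st import *
need([462.5,-181.5,134.5],94)
S=eyes.read_camera("scene")
o=cv2.resize(S["image"][200:300,330:410],None,fx=6,fy=6,interpolation=2)[:,:,::-1]
cv2.imwrite("pics/gr2.png",np.clip(o*1.5,0,255).astype(np.uint8))
E
```

```text
t 5.525 tcp [ 462.9 -181.5  301.9] grasp [ 461.1 -181.5  131. ] yaz 93.9 tilt [-0.01 -0.   -1.  ] J [-0.51  0.46  1.98 -0.01  0.72 -2.14] F [-2.4  1.1  9.7] M [0.24 0.22 0.07] op 0.161
need shift [-3.5  0.  -0.4] turn [-0.002 -0.01  -0.001]
```

View pics/gr2.png

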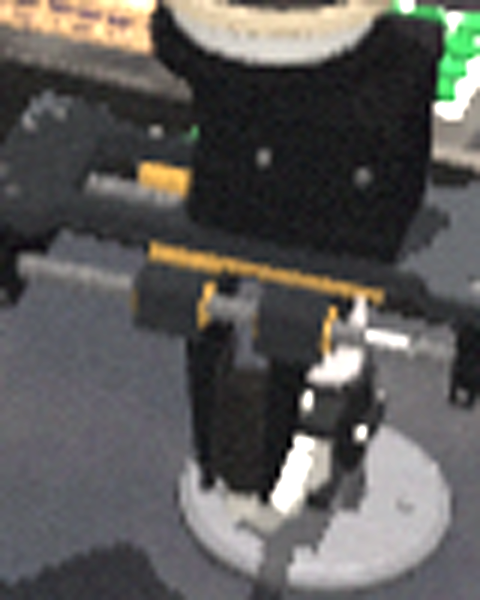

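Emit:
jog_arm(
  deltas=[-2,0,0,0,0,0,0,-4,0,0,0,0,0,0,-6,0,0,0,0,0,0,-6,0,0,0,0,0,0,-6,0,0,0,0,0,0,-4,0,0,0,0,0,0],
)

```text
t: 6.32
eef_pos: [463.2, -181.4, 331.0]
tcp_rot: [3.036, 1.56, 3.104]
ft_force: [0.8, -0.4, -5.8]
opening: 0.163
```

```bash
python3 - <<'E'
from st import *
need([462.5,-181.5,172],94)
S=eyes.read_camera("scene")
o=cv2.resize(S["image"][170:310,210:410],None,fx=4,fy=4,interpolation=2)[:,:,::-1]
cv2.imwrite("pics/l1.png",np.clip(o*1.5,0,255).astype(np.uint8))
E
```

```text
t 6.325 tcp [ 463.2 -181.4  331. ] grasp [ 461.3 -181.3  160. ] yaz 93.9 tilt [-0.011  0.    -1.   ] J [-0.51  0.41  1.95 -0.01  0.79 -2.14] F [ 0.8 -0.4 -5.8] M [ 0.02 -0.31  0.04] op 0.163
need shift [-12.   -0.1  -0.8] turn [-0.001 -0.011 -0.001]
```

View pics/l1.png

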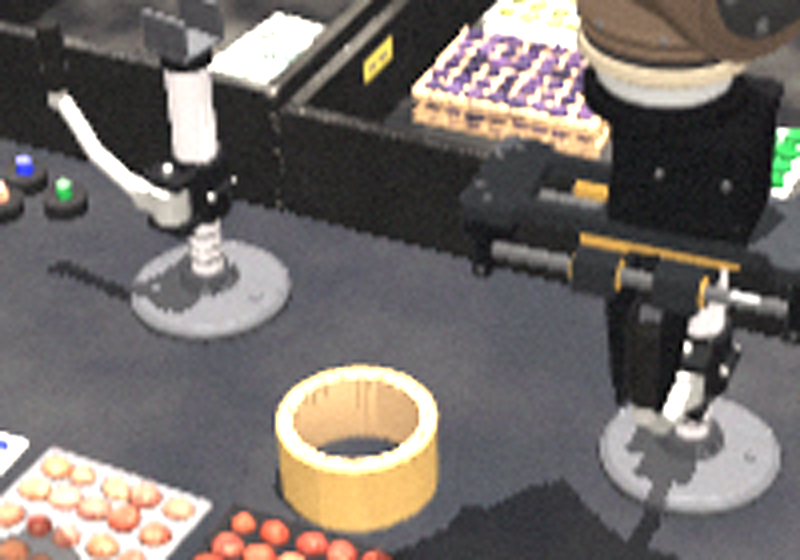

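Emit:
jog_arm(
  deltas=[-4,0,0,0,-0.006,0,0,-4,0,-0.4,0,-0.005,0,0,-2,0,-0.4,0,0,0,0,0,0,0,0,0,0,0],
)

```text
t: 6.88
eef_pos: [461.6, -181.3, 341.7]
tcp_rot: [2.37, 1.568, 2.438]
ft_force: [-0.9, 0.2, -3.4]
opening: 0.161
```

```bash
cat > tz.py <<'E'
from st import *
S=eyes.read_camera("scene");T=eyes.read_camera("top")
o=cv2.resize(S["image"][160:310,210:410],None,fx=4,fy=4,interpolation=2)[:,:,::-1]
E
python3 - <<'E'
from tz import *
need([462.5,-181.5,172],94)
cv2.imwrite("pics/l2.png",np.clip(o*1.5,0,255).astype(np.uint8))
g=S["image"][:,:,1]
for u in range(384,392): print(u,g[236:286,u].tolist())
E
```

```text
t 6.875 tcp [ 461.6 -181.3  341.7] grasp [ 461.2 -181.   170.7] yaz 93.9 tilt [-0.002  0.002 -1.   ] J [-0.51  0.39  1.94  0.    0.81 -2.15] F [-0.9  0.2 -3.4] M [-0.11  0.57 -0.05] op 0.161
need shift [-1.3 -0.2  0.8] turn [-0.001 -0.002 -0.002]
384 [41, 37, 51, 55, 69, 69, 46, 49, 109, 152, 169, 167, 170, 169, 109, 31, 35, 43, 42, 47, 43, 38, 30, 49, 107, 131, 129, 132, 132, 131, 131, 99, 52, 33, 28, 64, 94, 140, 166, 128, 115, 151, 166, 128, 80, 77, 79, 78, 77, 109]
385 [117, 158, 163, 133, 114, 132, 123, 151, 170, 171, 172, 168, 170, 169, 108, 31, 31, 35, 44, 41, 43, 40, 28, 37, 102, 121, 125, 123, 123, 121, 109, 64, 33, 37, 31, 98, 124, 153, 164, 123, 135, 165, 161, 118, 69, 75, 67, 75, 76, 114]
386 [98, 107, 97, 81, 67, 46, 74, 147, 172, 168, 168, 171, 170, 171, 111, 31, 36, 45, 45, 46, 44, 40, 31, 32, 58, 51, 46, 48, 57, 53, 47, 37, 29, 65, 132, 159, 123, 137, 159, 119, 132, 151, 132, 90, 68, 65, 68, 79, 86, 116]
387 [67, 92, 95, 83, 86, 114, 152, 170, 166, 169, 169, 170, 170, 148, 98, 52, 43, 46, 41, 38, 29, 24, 20, 22, 22, 21, 25, 26, 33, 37, 27, 62, 102, 136, 151, 145, 141,
[... 264 characters left out ...]
, 72, 109, 127]
389 [98, 102, 93, 85, 75, 116, 166, 178, 176, 175, 176, 177, 175, 119, 42, 35, 27, 27, 20, 19, 21, 24, 24, 24, 26, 23, 15, 22, 16, 38, 71, 78, 75, 118, 133, 127, 131, 128, 136, 109, 80, 66, 67, 57, 65, 76, 68, 100, 125, 131]
390 [162, 135, 109, 92, 76, 121, 165, 175, 175, 174, 175, 174, 138, 78, 36, 28, 22, 23, 25, 23, 21, 23, 101, 99, 42, 16, 16, 22, 43, 68, 82, 81, 79, 98, 119, 130, 131, 130, 129, 131, 130, 105, 86, 74, 66, 75, 106, 124, 131, 132]
391 [174, 138, 110, 98, 77, 85, 143, 150, 137, 135, 115, 90, 57, 43, 34, 29, 20, 22, 22, 23, 33, 60, 160, 167, 84, 21, 20, 39, 67, 80, 81, 78, 76, 81, 110, 128, 129, 130, 133, 129, 130, 127, 128, 129, 127, 116, 124, 129, 131, 128]
```

View pics/l2.png

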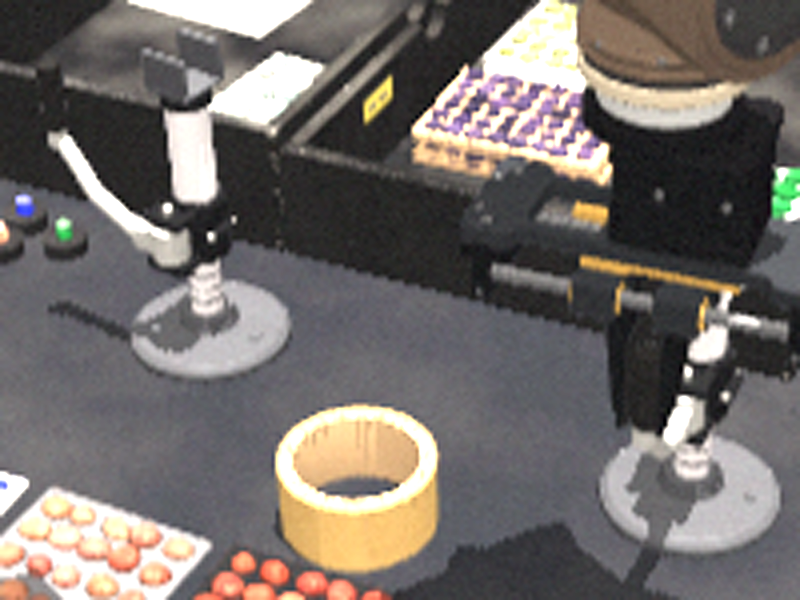

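```bash
cat >> tz.py <<'E'
gs=cv2.cvtColor(S["image"],cv2.COLOR_RGB2GRAY).astype(np.float32)
def low(us,r0,xy,thr=90):
    xy=np.array(xy,float);d=S["world_from_camera"][:2,3]-xy;f=xy+14.5*d/np.linalg.norm(d);out=[]
    for u in us:
        r=np.arange(r0,r0+25,.1,dtype=np.float32);v=cv2.remap(gs,np.full((1,250),u,np.float32),r[None],cv2.INTER_LINEAR)[0]
        i=np.where(v<thr)[0][0]; out.append((u,round(float(r[i]),1),round(axisz(S,u,r[i],f)[0],1)))
    return out
E
python3 - <<'E'
from tz import *
print(low((384,385,386),246,(582,-174)));print(low((257,258,259,260),203,(608,180)))
g=cv2.imread("pics/scene0.png");gs[:]=cv2.cvtColor(g,cv2.COLOR_BGR2GRAY)
print(low((382,383,384,385,386),255,(582,-174)));print(low((257,258,259,260),203,(608,180)))
E
```

```text
t 6.975 tcp [ 461.6 -181.3  341.6] grasp [ 461.2 -181.   170.6] yaz 93.9 tilt [-0.003  0.002 -1.   ] J [-0.51  0.39  1.94  0.    0.81 -2.15] F [-0.4  0.1 -4.3] M [-0.22  0.42  0.  ] op 0.163
[(384, 250.3, np.float64(113.6)), (385, 250.3, np.float64(113.8)), (386, 250.3, np.float64(114.1))]
[(257, 210.4, np.float64(116.2)), (258, 210.4, np.float64(115.9)), (259, 210.7, np.float64(114.7)), (260, 210.5, np.float64(115.0))]
[(382, 263.2, np.float64(75.9)), (383, 263.5, np.float64(75.3)), (384, 263.6, np.float64(75.2)), (385, 263.5, np.float64(75.8)), (386, 263.8, np.float64(75.1))]
[(257, 210.3, np.float64(116.5)), (258, 210.3, np.float64(116.2)), (259, 210.6, np.float64(115.0)), (260, 210.4, np.float64(115.3))]
```

Emit:
jog_arm(
  deltas=[-1.7,0,0,0,0,0,0,-0.2,0,0,0,0,0,0,-0.2,0,0,0,0,0,0,0,0,0,0,0,0,0],
)

```text
t: 7.58
eef_pos: [461.7, -181.3, 343.4]
tcp_rot: [2.423, 1.567, 2.492]
ft_force: [-0.6, 0.2, -5.3]
opening: 0.165
```

Emit:
jog_arm(
  deltas=[0,5.4,0.2,0.06,0,0,0,0,10.8,0.6,0.12,0,0,0,0,10.8,0.6,0.12,0,0,0,0],
)

```text
invalid input
```

```bash
cat >> st.py <<'E'
H=np.array([551.5,-175])
def lev():
    d=g[:2]-H; print("lever dir deg",np.degrees(np.arctan2(d[1],d[0]))%360,"r",np.hypot(*d))
E
python3 -c "
from st import *
lev()"
```

```text
t 7.575 tcp [ 461.7 -181.3  343.4] grasp [ 461.2 -180.9  172.4] yaz 93.9 tilt [-0.003  0.002 -1.   ] J [-0.51  0.39  1.94  0.    0.82 -2.15] F [-0.6  0.2 -5.3] M [-0.19  0.45 -0.06] op 0.165
lever dir deg 183.77014833636326 r 90.47816601381932
```

Emit:
jog_arm(
  deltas=[0,5.4,0.2,0.06,0,0,0,0,10.8,0.6,0.12,0,0,0,0,10.8,0.6,0.12,0,0,0],
)

```text
t: 7.95
eef_pos: [463.7, -154.2, 343.4]
tcp_rot: [2.752, 1.566, 2.512]
ft_force: [-0.1, -0.2, -6.4]
opening: 0.162
```

```bash
python3 -c "
from st import *
lev()"
```

```text
t 7.95 tcp [ 463.7 -154.2  343.4] grasp [ 463.  -153.7  172.4] yaz 76.2 tilt [-0.004  0.003 -1.   ] J [-0.46  0.38  1.96  0.    0.81 -1.79] F [-0.1 -0.2 -6.4] M [-0.    0.02  0.09] op 0.162
lever dir deg 166.4832778652899 r 91.01217415984429
```

Emit:
jog_arm(
  deltas=[0,10.8,0.7,0.12,0,0,0,0,10.8,0.7,0.12,0,0,0,0,10.8,0.7,0.12,0,0,0,0,10.8,0.7,0.12,0,0,0],
)

```text
t: 8.45
eef_pos: [484.0, -114.4, 343.4]
tcp_rot: [3.102, 1.564, 2.365]
ft_force: [0.5, -0.2, -5.4]
opening: 0.164
```

```bash
python3 -c "
from st import *
lev()"
```

```text
t 8.45 tcp [ 484.  -114.4  343.4] grasp [ 483.2 -113.6  172.4] yaz 47.8 tilt [-0.005  0.005 -1.   ] J [-0.37  0.39  1.94  0.    0.82 -1.2 ] F [ 0.5 -0.2 -5.4] M [ 0.09 -0.09  0.07] op 0.164
lever dir deg 138.0714920459162 r 91.86945440824793
```

Emit:
jog_arm(
  deltas=[0,10.8,0.8,0.12,0,0,0,0,10.8,0.8,0.12,0,0,0,0,10.8,0.8,0.12,0,0,0],
)

```text
t: 8.82
eef_pos: [510.2, -93.5, 343.6]
tcp_rot: [-2.903, 1.562, 2.272]
ft_force: [-1.7, 0.7, -0.8]
opening: 0.161
```

```bash
python3 -c "
from tz import *
lev()
cv2.imwrite('pics/s1.png',np.clip(o*1.5,0,255).astype(np.uint8))"
```

```text
t 8.825 tcp [510.2 -93.5 343.6] grasp [509.3 -92.4 172.6] yaz 26.5 tilt [-0.006  0.007 -1.   ] J [-0.31  0.42  1.89  0.01  0.84 -0.78] F [-1.7  0.7 -0.8] M [0.06 0.06 0.16] op 0.161
lever dir deg 117.0679965681874 r 92.76685972980482
```

View pics/s1.png

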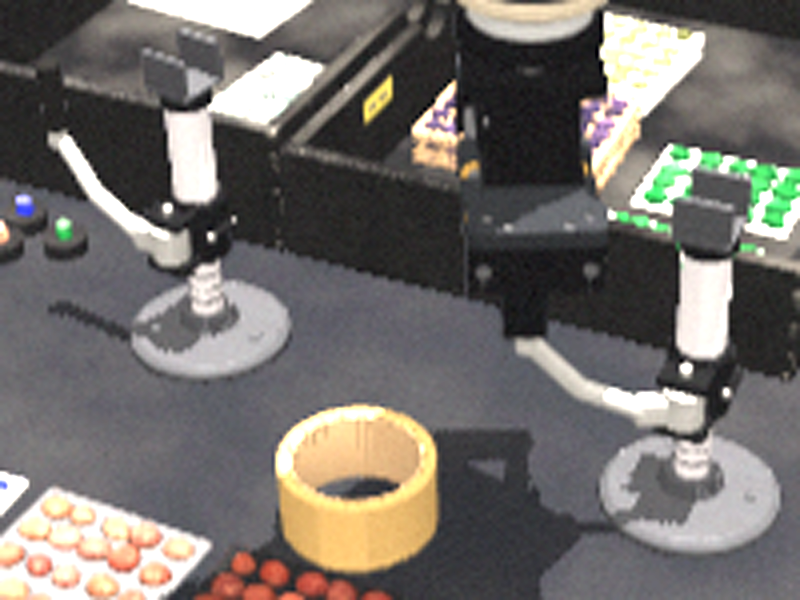

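```bash
python3 - <<'E'
from tz import *
def top(us,r0,xy,thr=90):
    xy=np.array(xy,float);d=S["world_from_camera"][:2,3]-xy;f=xy+14.5*d/np.linalg.norm(d)
    for u in us:
        r=np.arange(r0,r0-20,-.1,dtype=np.float32);v=cv2.remap(gs,np.full((1,len(r)),u,np.float32),r[None],cv2.INTER_LINEAR)[0]
        i=np.where(v<thr)[0][0]; print("top",u,round(float(r[i]),1),round(axisz(S,u,r[i],f)[0],1))
print(low((383,384,385,386,387),240,(582,-174)));print(low((257,258,259,260),203,(608,180)))
top((383,384,385,386,387),235,(582,-174));top((256,257,258,259,260),198,(608,180))
E
```

```text
t 8.925 tcp [510.7 -93.5 343.6] grasp [509.9 -92.3 172.6] yaz 26.7 tilt [-0.005  0.007 -1.   ] J [-0.31  0.42  1.89  0.01  0.84 -0.78] F [-0.3  2.9 -1.4] M [ 0.67 -0.2   0.01] op 0.166
[(383, 249.3, np.float64(116.2)), (384, 249.4, np.float64(116.2)), (385, 249.4, np.float64(116.4)), (386, 249.4, np.float64(116.6)), (387, 249.5, np.float64(116.6))]
[(257, 210.4, np.float64(116.2)), (258, 210.4, np.float64(115.9)), (259, 210.7, np.float64(114.7)), (260, 210.5, np.float64(115.0))]
top 383 224.5 183.8
top 384 224.6 183.7
top 385 224.9 183.1
top 386 224.8 183.5
top 387 224.8 183.7
top 256 187.6 182.8
top 257 187.4 183.1
top 258 187.5 182.5
top 259 187.3 182.8
top 260 186.6 184.6
```

```bash
python3 - <<'E'
import cv2,numpy as np
from tz import *
t=T["image"][:,:,::-1];s=S["image"][:,:,::-1]
def crop(im,x,y,w,h,k):
    a=cv2.resize(im[y:y+h,x:x+w],None,fx=k,fy=k,interpolation=cv2.INTER_CUBIC)
    a=np.clip(a.astype(float)*1.6,0,255).astype(np.uint8)
    for i in range(0,w,5): cv2.line(a,(i*k,0),(i*k,6),(0,255,255),1); cv2.putText(a,str(x+i),(i*k,18),0,.35,(0,255,255),1)
    for i in range(0,h,5): cv2.line(a,(0,i*k),(6,i*k),(0,255,255),1); cv2.putText(a,str(y+i),(8,i*k+4),0,.35,(0,255,255),1)
    return a
o=np.vstack([np.hstack([crop(s,242,165,30,22,12),crop(s,375,200,33,22,12)]),np.hstack([crop(t,226,177,30,22,12),crop(t,360,185,33,22,12)])])
cv2.imwrite("pics/cr2.png",o)
E
```

```text
t 9.025 tcp [510.1 -93.8 343.6] grasp [509.4 -92.7 172.6] yaz 26.9 tilt [-0.005  0.006 -1.   ] J [-0.31  0.42  1.89  0.01  0.84 -0.78] F [ 0.   4.6 -1.7] M [ 0.99 -0.38  0.06] op 0.163
```

View pics/cr2.png

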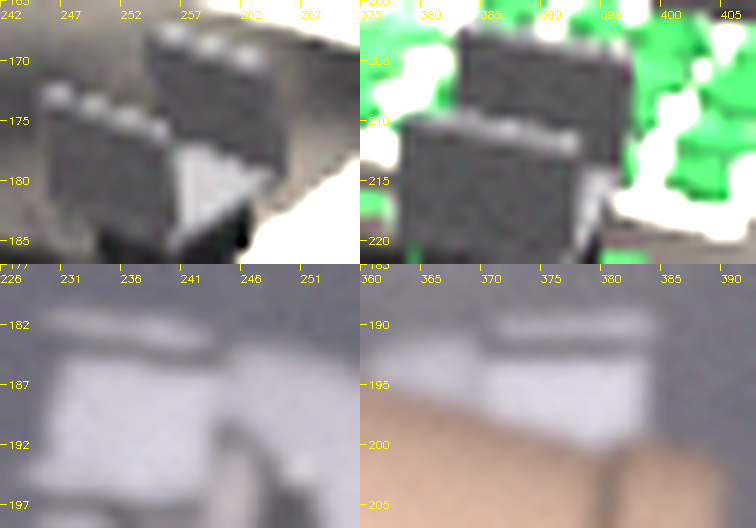

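Emit:
jog_arm(
  deltas=[0,10.8,0.9,0.12,0,0,0,0,10.8,0.9,0.12,0,0,0],
)

```text
t: 9.38
eef_pos: [529.2, -86.7, 343.9]
tcp_rot: [-2.666, 1.559, 2.273]
ft_force: [-4.6, 6.3, 2.9]
opening: 0.164
```

```bash
python3 -c "
from st import *
lev()"
```

```text
t 9.375 tcp [529.2 -86.7 343.9] grasp [527.9 -85.2 173. ] yaz 13.0 tilt [-0.007  0.009 -1.   ] J [-0.29  0.44  1.84  0.01  0.87 -0.52] F [-4.6  6.3  2.9] M [0.91 0.14 0.11] op 0.164
lever dir deg 104.69710489268006 r 92.85702615305645
```

```bash
python3 -c "
import numpy as np
from scipy.optimize import least_squares as L
p=np.array([(461.2,-180.9),(463,-153.7),(483.2,-113.6),(509.4,-92.6),(527.9,-85.2)])
r=L(lambda q:np.hypot(*(p-q).T)-90,[551,-175]);print(r.x,r.fun)
d=p-r.x;print(np.degrees(np.arctan2(d[:,1],d[:,0]))%360)"
```

```text
[ 550.98889296 -172.40588316] [ 0.18977392 -0.04470361 -0.25889514 -0.00769475  0.21065921]
[185.4041537  167.99796485 139.05883497 117.52517583 104.82953929]
```

Emit:
jog_arm(
  deltas=[0.3,7.5,0,0.08,0,0,0,0.3,7.5,0.2,0.08,0,0,0],
)

```text
t: 9.62
eef_pos: [543.7, -83.9, 344.4]
tcp_rot: [-2.6, 1.56, 2.177]
ft_force: [-4.1, 6.4, 6.3]
opening: 0.167
```

```bash
sed -i 's/551.5,-175/551,-172.4/' st.py; python3 -c "
from st import *
lev()"
```

```text
t 9.625 tcp [543.7 -83.9 344.4] grasp [542.6 -82.4 173.5] yaz 3.7 tilt [-0.006  0.009 -1.   ] J [-0.27  0.46  1.81  0.01  0.88 -0.34] F [-4.1  6.4  6.3] M [0.93 0.14 0.08] op 0.167
lever dir deg 95.34521351351694 r 90.44167689205132
```

Emit:
jog_arm(
  deltas=[-0.3,5.5,0,0.06,0,0,0,-0.3,5.5,0,0.06,0,0,0],
)

```text
t: 9.88
eef_pos: [552.9, -83.8, 345.0]
tcp_rot: [-2.169, 1.555, 2.488]
ft_force: [-27.7, -2.6, 10.6]
opening: 0.161
```

```bash
python3 -c "
from st import *
lev()"
```

```text
t 9.875 tcp [552.9 -83.8 345. ] grasp [550.7 -82.1 174. ] yaz -3.1 tilt [-0.013  0.01  -1.   ] J [-0.27  0.47  1.79  0.01  0.9  -0.22] F [-27.7  -2.6  10.6] M [-0.59  4.06  0.13] op 0.161
lever dir deg 90.19684236602949 r 90.30496401763216
```

Emit:
jog_arm(
  deltas=[0,0,0,0,0,0,0,0,0,0,0,0,0,0],
)

```text
t: 10.12
eef_pos: [552.0, -84.2, 345.4]
tcp_rot: [-2.168, 1.554, 2.493]
ft_force: [0.5, 5.7, -4.4]
opening: 0.165
```

```bash
python3 - <<'E'
from tz import *
lev()
cv2.imwrite('pics/s2.png',np.clip(o*1.5,0,255).astype(np.uint8))
print(low((383,384,385,386,387),240,(582,-174)));print(low((257,258,259,260),203,(608,180)))
E
```

```text
t 10.125 tcp [552.  -84.2 345.4] grasp [549.7 -82.6 174.4] yaz -3.0 tilt [-0.013  0.01  -1.   ] J [-0.27  0.47  1.79  0.01  0.9  -0.22] F [ 0.5  5.7 -4.4] M [ 0.85 -1.05  0.11] op 0.165
lever dir deg 90.79719872772348 r 89.84568350568036
[(383, 248.4, np.float64(118.8)), (384, 249.0, np.float64(117.3)), (385, 249.0, np.float64(117.5)), (386, 248.7, np.float64(118.6)), (387, 248.9, np.float64(118.2))]
[(257, 210.4, np.float64(116.2)), (258, 210.4, np.float64(115.9)), (259, 210.8, np.float64(114.4)), (260, 210.5, np.float64(115.0))]
```

View pics/s2.png

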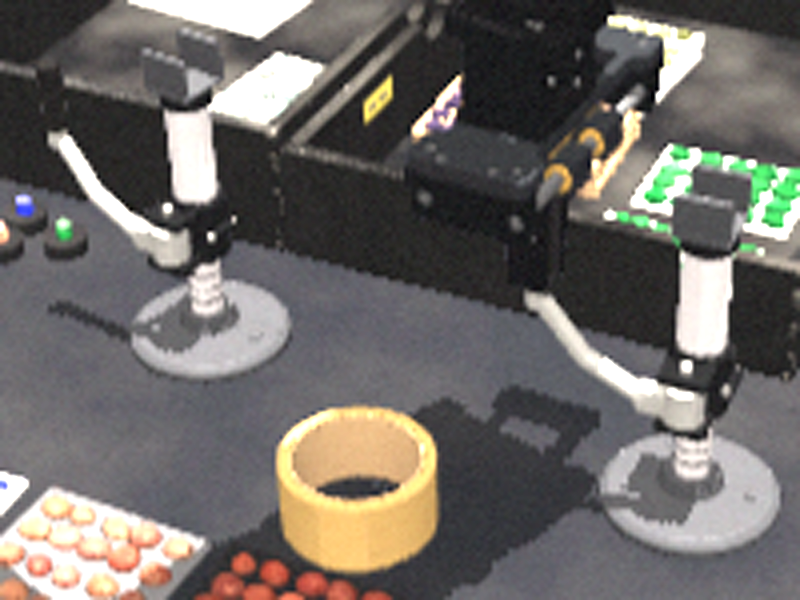

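```bash
python3 - <<'E'
from tz import *
def top(us,r0,xy,thr=90):
    xy=np.array(xy,float);d=S["world_from_camera"][:2,3]-xy;f=xy+14.5*d/np.linalg.norm(d)
    return [(u,(lambda r,i:(round(float(r[i]),1),round(axisz(S,u,r[i],f)[0],1)))(r:=np.arange(r0,r0-20,-.1,dtype=np.float32),np.where(cv2.remap(gs,np.full((1,200),u,np.float32),r[None],cv2.INTER_LINEAR)[0]<thr)[0][0])) for u in us]
print(low((384,385,386,387),240,(582,-174)))
print(top((384,385,386,387),235,(582,-174)));print(top((256,257,258,259),198,(608,180)))
t=T["image"][:,:,::-1];s=S["image"][:,:,::-1]
def crop(im,x,y,w,h,k):
    a=cv2.resize(im[y:y+h,x:x+w],None,fx=k,fy=k,interpolation=cv2.INTER_CUBIC)
    a=np.clip(a.astype(float)*1.6,0,255).astype(np.uint8)
    for i in range(0,w,5): cv2.line(a,(i*k,0),(i*k,6),(0,255,255),1); cv2.putText(a,str(x+i),(i*k,18),0,.35,(0,255,255),1)
    for i in range(0,h,5): cv2.line(a,(0,i*k),(6,i*k),(0,255,255),1); cv2.putText(a,str(y+i),(8,i*k+4),0,.35,(0,255,255),1)
    return a
o=np.vstack([np.hstack([crop(s,242,165,30,22,12),crop(s,375,200,33,22,12)]),np.hstack([crop(t,226,177,30,22,12),crop(t,360,185,33,22,12)])])
cv2.imwrite("pics/cr3.png",o)
E
```

```text
t 10.225 tcp [552.1 -84.2 345.3] grasp [549.8 -82.5 174.3] yaz -3.0 tilt [-0.013  0.01  -1.   ] J [-0.27  0.47  1.79  0.01  0.9  -0.22] F [-1.   4.8 -0.6] M [ 0.66 -0.58  0.1 ] op 0.167
[(384, 249.0, np.float64(117.3)), (385, 249.0, np.float64(117.5)), (386, 248.7, np.float64(118.6)), (387, 248.9, np.float64(118.2))]
[(384, (223.9, np.float64(185.6))), (385, (224.2, np.float64(184.9))), (386, (224.4, np.float64(184.6))), (387, (224.4, np.float64(184.8)))]
[(256, (187.6, np.float64(182.8))), (257, (187.4, np.float64(183.1))), (258, (187.5, np.float64(182.5))), (259, (187.2, np.float64(183.1)))]
```

View pics/cr3.png

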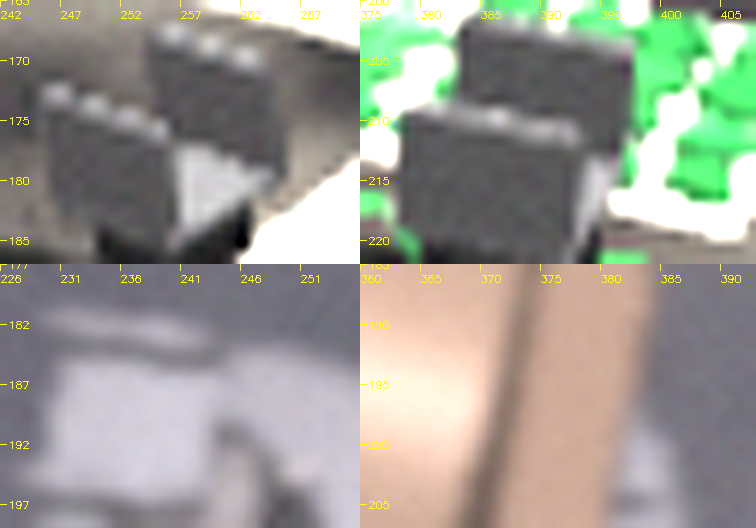

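Emit:
jog_arm(
  deltas=[0,0.5,0,0,0,0,0,0,0.5,0,0,0,0,0],
)

```text
t: 10.58
eef_pos: [552.7, -84.1, 345.2]
tcp_rot: [-2.082, 1.552, 2.579]
ft_force: [-5.2, 3.4, 0.6]
opening: 0.165
```

```bash
python3 - <<'E'
from tz import *
lev()
print(low((384,385,386,387),240,(582,-174)),low((257,258,259,260),203,(608,180)))
print(env.job_done())
E
```

```text
t 10.575 tcp [552.7 -84.1 345.2] grasp [550.  -82.4 174.3] yaz -3.0 tilt [-0.016  0.01  -1.   ] J [-0.27  0.47  1.79  0.01  0.9  -0.22] F [-5.2  3.4  0.6] M [0.56 0.06 0.12] op 0.165
lever dir deg 90.64716034157507 r 89.99851435130714
[(384, 249.0, np.float64(117.3)), (385, 249.0, np.float64(117.5)), (386, 248.7, np.float64(118.6)), (387, 248.8, np.float64(118.5))] [(257, 210.4, np.float64(116.2)), (258, 210.4, np.float64(115.9)), (259, 210.7, np.float64(114.7)), (260, 210.5, np.float64(115.0))]
the job is handed in; nothing more can be done
None
```

I raised the low leg (the right-hand one) level with the locked leg, swung its lever shut against the stop, and handed the job in at about 10.6 s with the grip still held. I got no verdict back.

- **Lever:** it turned about 1.66 rad, from its open position until it met the stop. The push there rose to about 28 N, against the 6 N the cam needs. After easing off, it rests within about 0.01 rad of that point.
- **Height:** the last images put the raised leg about 2 to 2.5 mm higher than the locked one; the limit is 6 mm. Before the last part of the swing the two were within about 1 mm. The arm crept up nearly 2 mm while shutting the lever, and I did not correct that. My measurements of the locked leg's setting differ among themselves by about 2 mm (40 to 42 mm).
- **Other things:** the tube edges of the locked leg showed at the same pixels as at the start. The tape roll looks undisturbed in the pictures. I did not measure the torch or the light bar again, but nothing came near them.

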